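Sprig tray through the drying box's dust flap

ROBOT

A 7-joint arm with a two-finger parallel gripper is mounted at the origin on the work surface. World frame = base frame: x ahead of the robot, y to its left, z up, the work surface at z = 0. Lengths are in m, angles in rad, forces in N, time in s.
With the tool pointing down it reaches from about 0.4 to 0.85 m from the base axis. Payload 10.4 kg.
Tool frame: the origin (TCP) lies midway between the tips of the shut fingers; the grasp point (between the pads) lies manip.pinch_z behind it (manip.pinch_z is the distance from the TCP to the grasp point, in m); z points along the fingers, y is the direction in which the jaws open and shut (so a half turn about z gives the same grasp; the last joint's range is limited). The gripper opens to 85 mm and grips with 20 to 120 N. Pads are 22 mm wide; open, the fingers measure 114 mm over their backs; the gripper's body (76 mm by 85 mm) begins 54 mm behind the grasp point. The pads swing forward as they close: fully open they stand 13 mm farther back than shut.
Start: joints at [-1.351, 0.332, -0.065, 1.46, 0.022, 1.35, -0.088], TCP at [0.15, 0.607, 0.231] pointing down, gripper open.
Joint ranges: [-2.6, 2.6], [-0.5, 2.12], [-1.47, 1.34], [0.16, 2.42], [-1.27, 4.41], [0.06, 2.06], [-2.6, 2.6]. Speed limits (rad/s): [2.22, 2.22, 2.79, 2.79, 3.14, 3.14, 3.14].

INTERFACE

Orientations are given as a unit quaternion [x, y, z, w].
In Python, from workcell import manip gives the robot as it stands.
- The arm moves only by the shell command python3 -m handwheel 'ROWS' [FORCE]. ROWS is JSON, a list that holds one entry, the list of rows, each a list of 7 numbers: the shift along the tool's x, y, z in m, then the turn, a rotation vector about the tool's x, y, z in rad, then the finger opening in m, from 0 to 0.0854. In form: [[[tx, ty, tz, ax, ay, az, claw], ...]]. A call has 1 to 8 rows; each row is the pose to reach, as a shift and turn from the pose commanded when the call began, along the tool's axes at that moment; what a row does not reach only later rows make up. A row lasts 1/8 s, in which the tool goes at most 62.5 mm and 10.7 degrees, less where a joint would pass 70% of its speed; a pose out of reach is approached as far as the arm can. A call with a gripper value outside its range is refused whole. The fingers move at their own pace and stop on an object; FORCE is the grip in N (left out, the last holds). Time passes only in rows, so rows that repeat a pose let the fingers close. It gives the time, the measured TCP pose, the force and the opening at its end, in the units of the state.
- manip.get_obs(): the state, without advancing time (a new reading comes with each control period).
- manip.camera(name): name is "scene" or "side" or "wrist"; returns the picture (480x640x3 uint8, blue, green, red); there is no depth.
- manip.calibration(name): a dict with "fx", "fy", "cx", "cy" (pixels), "view" (4x4, takes a point from world to camera coordinates); the wrist camera has in their place "tool_from_camera" (4x4, takes a point from camera to tool coordinates, whose origin is the TCP and whose axes are the flange's). Camera axes: x right, y up, looking along -z (the intrinsics and any distortion apply to the point x, -y, -z); pixel columns grow to the right and rows downward; lengths in m; the calibration is good to about 2 mm. A picture is of the moment at which its call begins: read the wrist's pose just before it. calibration takes no time and is no camera call.
- manip.hand_in(): hands the job in, once; it reports no verdict.
The state is a dict: "clock": time; "joint_pos": joint angles; "joint_velocities": joint speeds; "tau": joint torques, N m; "position": TCP position; "ee_rot": TCP orientation; "ft_force": force on the tool from outside, world axes, zero at the start; "torque": the same for the moment, N m; "grip_width": opening from 0.0 (shut) to 1.0 (fully open).
Only numpy, scipy, OpenCV 4.12 (cv2) and the standard library are available. Lean on these libraries where they do the work, as an engineer would, in place of code of your own. Each camera call takes 0.05 s, during which the arm holds its last target.

TASK

The painted holly sprig has to dry out of the dust. Push its tray along its lane, through the spring flap and so far into the drying box that the flap swings fully shut behind it, with only the knob end of its handle left outside. Leave the tray with the flower where it stands, and let go of everything.

Things in the scene. Friction and masses are not known exactly. Their poses are not given: they have to be found in the camera images.
- drying_box: Fixed low wooden box, clear roof, 69 mm high; two lanes lead in. Origin: on the table in the flap's plane (box front), midway between lanes. +x: pushing direction, into the box; z up. Lanes centred at y = +50 and -50 mm, 80 wide, guides 16 mm high. Level floor 6 mm high from x = -290 mm to the back wall, x = +155. Grey flap across both, with notches 44 mm wide, 20 mm high, for tray tongues.
- flap (a joint): The flap's hinge, along the top of the opening, 56 mm above the table. rad: 0 = hanging shut, grows as its lower edge swings into the box; about 0.75 while it rides on a tray. A light spring (about 2 N at the tray) shuts it by itself, but only once the tray's rear wall is about 35 mm past the hinge, clear of the swinging edge.
- sprig_tray: To push in: tray, loose in either lane, 90 mm long (x), 74 wide, 18 high, 0.25 kg, with a plywood sprig (stem, five pointed leaves). Origin: middle of the tray's underside (without tongue); x to its nose, towards the box; z up. A low tongue behind carries an upright round knob, 24 mm thick, at x = -170 mm, top 56 mm above the underside. Is in with origin 85 to 110 mm past the flap.
- flower_tray: Bystander in the other lane, to be left where it is: the same tray, tongue and knob, same frame, but it carries a round plywood flower of five petals.
Mind the look-alikes: they are no part of the job. What is shaped like the sprig_tray but pink is not meant.

How it is judged:
By the outcome, as a careful person would: the job done as asked, in the order asked, and still so for the second after the job is handed in, with the robot touching nothing.
It also fails if it takes over 29 s, if anything falls off the work surface, if the arm or the gripper's body presses on something with over 40 N, if the wrist force passes 120 N, or if a joint passes its speed limit or range.

## Working session

There is one attempt and no reset: what is moved stays moved. The work goes in short steps, Python scripts to look and compute and a shell command to move; the robot and the scene stay as the last step left them, time stands still between calls to the robot, and variables do not carry over. Pictures are saved under pics/ and viewed, and the job is handed in when it is done.

```bash
mkdir -p pics; ls
python3 - <<'E'
from workcell import manip
import cv2
for n in ("scene","side"):
    cv2.imwrite(f"pics/{n}0.png",manip.camera(n))
    print(n,manip.calibration(n))
print(manip.calibration("wrist"),manip.pinch_z)
print(manip.get_obs())
E
```

```text
pics
scene {'fx': 623.9662856306311, 'fy': 623.9662856306311, 'cx': 325.6766796052719, 'cy': 233.83998832172625, 'view': array([[ 0.37157819,  0.92837747, -0.00670267, -0.14406112],
       [-0.75318897,  0.30566524,  0.58247329,  0.29130139],
       [ 0.54280386, -0.21138599,  0.8128222 , -1.38067899],
       [ 0.        ,  0.        ,  0.        ,  1.        ]])}
side {'fx': 572.9594420805835, 'fy': 572.9594420805835, 'cx': 322.34180926255175, 'cy': 242.38572752434322, 'view': array([[-0.96323571, -0.2674732 , -0.0252003 ,  0.41892209],
       [ 0.12902706, -0.54284414,  0.8298628 , -0.13154242],
       [-0.23564589,  0.79610196,  0.55739814, -0.71991638],
       [ 0.        ,  0.        ,  0.        ,  1.        ]])}
{'fx': 398.45626456855433, 'fy': 398.45626456855433, 'cx': 321.27686693284664, 'cy': 236.86572870871126, 'tool_from_camera': array([[-1.03287503e-03,  9.58520450e-01,  2.85021894e-01,
         7.41937304e-02],
       [ 9.99999184e-01,  7.75790901e-04,  1.01487904e-03,
        -2.84793151e-04],
       [ 7.51664921e-04,  2.85022710e-01, -9.58520469e-01,
        -1.41850722e-01],
       [ 0.00000000e+00,  0.00000000e+00,  0.00000000e+00,
         1.00000000e+00]])} 0.0187
{'clock': 0.1, 'joint_pos': array([-1.35056105,  0.33279116, -0.0647078 ,  1.46084602,  0.02160994,
        1.34990526, -0.08850485]), 'joint_velocities': array([ 0.0015604 , -0.00215987, -0.00194143, -0.00152635,  0.001725  ,
        0.0010053 , -0.00090303]), 'tau': array([ 2.17102206e-03, -6.26741624e+01,  4.96369845e-02, -3.92431355e+01,
        1.63614471e-02,  6.89479421e-03, -2.45048381e-05]), 'position': array([0.1502064 , 0.60633943, 0.23061186]), 'ee_rot': array([ 1.21107751e-01,  9.92639169e-01, -6.25419089e-04, -4.40354780e-05]), 'ft_force': array([-0.06928421,  0.51812511,  0.26946392]), 'torque': array([ 0.05538927, -0.02791406,  0.00927868]), 'grip_width': 1.004561161022232}
```

View pics/scene0.png

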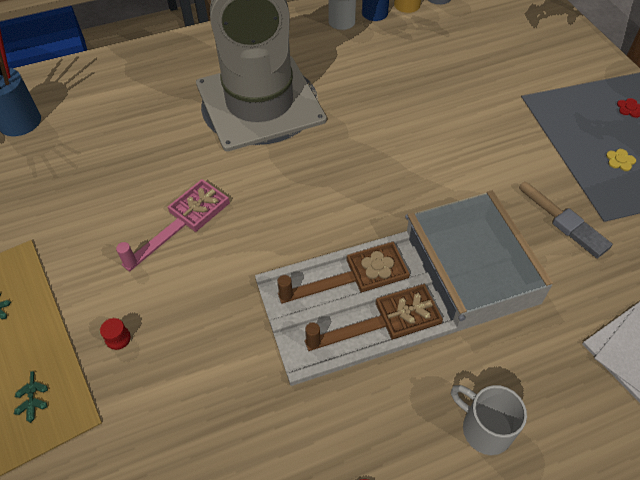

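View pics/side0.png

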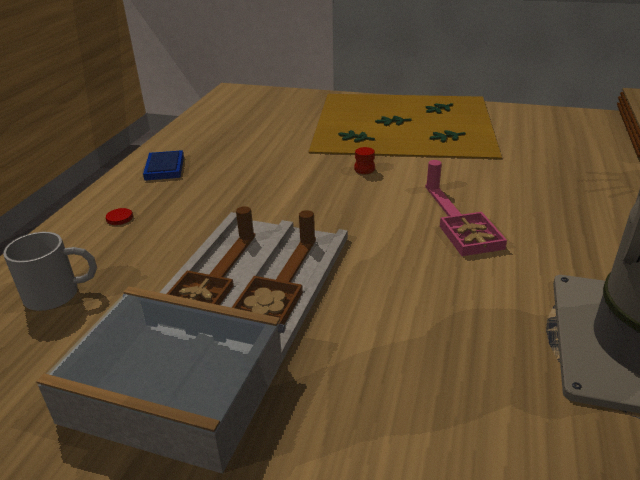

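The brown sprig tray is in the lane farther from the base: knob at scene (313,335), side (245,223). The flower tray is in the nearer lane: knob at scene (286,290), side (307,227). The pink look-alike is at scene (200,205). I'll enlarge both views to confirm.

Run:
```python
import cv2
a=cv2.imread("pics/scene0.png")[220:390,250:470]
cv2.imwrite("pics/c1.png",cv2.resize(a,None,fx=3.5,fy=3.5,interpolation=cv2.INTER_CUBIC))
a=cv2.imread("pics/side0.png")[195:335,130:360]
cv2.imwrite("pics/c2.png",cv2.resize(a,None,fx=3.4,fy=3.4,interpolation=cv2.INTER_CUBIC))
```

```text
(no output)
```

View pics/c1.png

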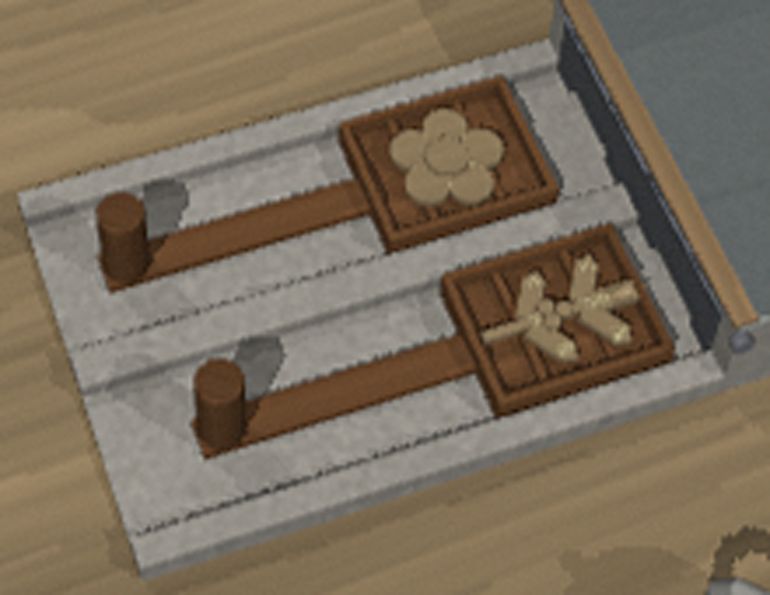

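View pics/c2.png

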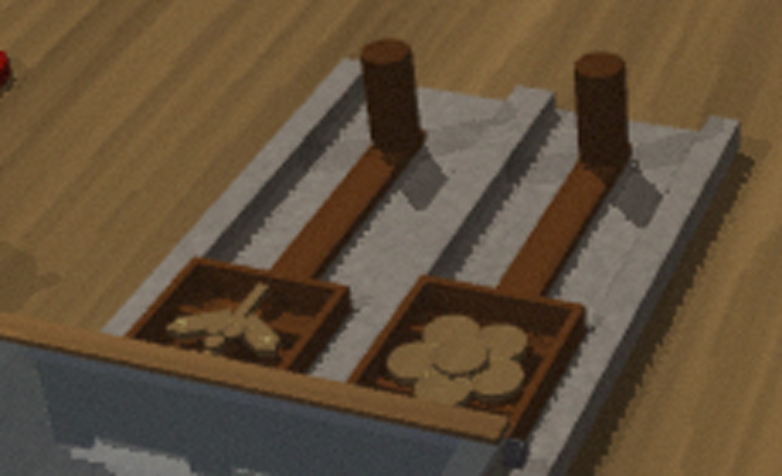

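Confirmed: stem and pointed leaves are on the tray in the far lane, and round petals are on the near-lane tray. Now I'll triangulate.

```bash
cat > h.py <<'E'
import numpy as np
from workcell import manip
def P(n):
    c=manip.calibration(n); K=np.array([[c['fx'],0,c['cx']],[0,c['fy'],c['cy']],[0,0,1]])
    return K@np.diag([1,-1,-1])@c['view'][:3]
def tri(a,b,na='scene',nb='side'):
    import cv2
    Pa,Pb=P(na),P(nb)
    X=cv2.triangulatePoints(Pa,Pb,np.array(a,float).reshape(2,1),np.array(b,float).reshape(2,1))[:,0]
    X=X[:3]/X[3]
    e=[]
    for p,q in((Pa,a),(Pb,b)):
        h=p@np.r_[X,1]; e.append(np.linalg.norm(h[:2]/h[2]-q))
    return X,e
def onz(n,uv,z):
    p=P(n); A=p[:,:2]; M=np.c_[A,-np.array([uv[0],uv[1],1])]
    s=np.linalg.solve(M,-(p[:,2]*z+p[:,3])); return np.r_[s[:2],z]
E
python3 - <<'E'
from h import *
np.set_printoptions(precision=4,suppress=True)
c1=lambda p:(250+p[0]/3.5-.36,220+p[1]/3.5-.36)
c2=lambda p:(130+p[0]/3.4-.35,195+p[1]/3.4-.35)
D={}
for k,a,b in [("sknob",(219,376),(386,49)),("fknob",(121,208),(600,65)),("s rear R",(502,403),(197,262)),("s rear L",(446,284),(348,290)),("f rear R",(390,240),(428,280)),("f rear L",(342,126),(583,308)),("lane corner L",(20,193),(738,122)),("lane corner R",(137,568),(350,58))]:
    X,e=tri(c1(a),c2(b));D[k]=X;print(k,X,np.round(e,2))
d=D['lane corner R']-D['lane corner L'];print(np.linalg.norm(d[:2]))
d=D['sknob']
for s in 's','f':
    m=(D[s+' rear R']+D[s+' rear L'])/2-D[s+'knob'];print(s,np.hypot(*m[:2]),np.degrees(np.arctan2(m[1],m[0])))
w=D['lane corner R']-D['lane corner L'];print('lane dir',np.degrees(np.arctan2(w[0],-w[1]))-180)
E
```

```text
sknob [ 0.5906 -0.1028  0.0635] [0.62 0.73]
fknob [ 0.4898 -0.1139  0.0623] [0.71 0.9 ]
s rear R [0.6329 0.0214 0.0225] [0.23 0.3 ]
s rear L [0.5633 0.0235 0.0209] [0.45 0.62]
f rear R [0.5316 0.0086 0.0215] [0.18 0.26]
f rear L [0.4614 0.0127 0.0227] [0.2 0.3]
lane corner L [ 0.4343 -0.1514  0.0159] [0.52 0.67]
lane corner R [ 0.642  -0.1645  0.0151] [0.09 0.1 ]
0.20806716093756836
s 0.125513734652709 86.58185913132156
f 0.12472853740883538 86.92979100970051
lane dir -93.63049901833334
```

```bash
python3 -m handwheel '[[[-0.037,-0.036,0,0,0,-0.011,0.06],[-0.075,-0.073,0,0,0,-0.022,0.06],[-0.112,-0.109,0,0,0,-0.033,0.06],[-0.150,-0.146,0,0,0,-0.045,0.06],[-0.187,-0.182,0,0,0,-0.056,0.06],[-0.224,-0.218,0,0,0,-0.067,0.06],[-0.262,-0.255,0,0,0,-0.079,0.06],[-0.299,-0.291,0,0,0,-0.090,0.06]]]' 40
```

```text
clock: 1.1
position: [0.3711, 0.2506, 0.2312]
ee_rot: [0.076, 0.997, 0.0, -0.0]
ft_force: [0.9, 0.3, 0.3]
grip_width: 0.705
```

```bash
python3 -m handwheel '[[[-0.034,-0.040,0,0,0,-0.012,0.06],[-0.068,-0.079,0,0,0,-0.024,0.06],[-0.102,-0.119,0,0,0,-0.036,0.06],[-0.136,-0.158,0.01,0,0,-0.048,0.06],[-0.170,-0.198,0.03,0,0,-0.06,0.06],[-0.203,-0.238,0.05,0,0,-0.072,0.06],[-0.237,-0.277,0.07,0,0,-0.084,0.06],[-0.271,-0.317,0.09,0,0,-0.092,0.06]]]' 40
python3 - <<'E'
from h import *
import cv2
print(manip.get_obs()['position'],manip.get_obs()['ee_rot'])
cv2.imwrite("pics/w1.png",manip.camera("wrist"))
E
```

```text
clock: 2.1
position: [0.5908, -0.1032, 0.1404]
ee_rot: [0.03, 1.0, 0.0, -0.0]
ft_force: [0.0, 1.0, 0.9]
grip_width: 0.706
[ 0.59083943 -0.1032428   0.14036872] [ 2.97860018e-02  9.99556287e-01  1.29558348e-04 -7.43692344e-05]
```

View pics/w1.png

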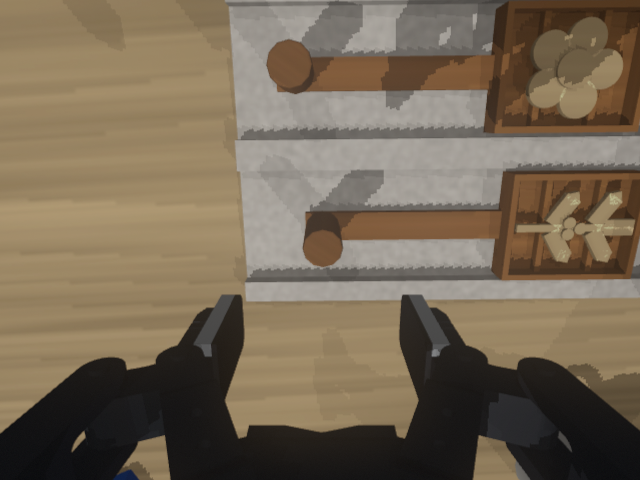

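The wrist view shows the sprig knob's top at (323,247), between the jaw axes. The sprig tray is in the lower lane. I'll check the knob's position from this view.

Run:
```python
from h import *
from scipy.spatial.transform import Rotation as R
o=manip.get_obs();c=manip.calibration('wrist')
T=np.eye(4);T[:3,:3]=R.from_quat(o['ee_rot']).as_matrix();T[:3,3]=o['position']
W=T@c['tool_from_camera']
# triangulate with scene
K=np.array([[c['fx'],0,c['cx']],[0,c['fy'],c['cy']],[0,0,1]])
P3=K@np.diag([1,-1,-1])@np.linalg.inv(W)[:3]
import cv2
for k,w,s,sd in (("s",(323,246),(312.2,327.1),(243.2,209.1)),("f",(290,66),(284.2,279.1),(306.1,213.8))):
  for uvs in ([(P3,w),(P("scene"),s)],[(P3,w),(P("side"),sd)],[(P3,w),(P("scene"),s),(P("side"),sd)]):
    A=np.concatenate([[u[0]*p[2]-p[0],u[1]*p[2]-p[1]] for p,u in uvs])
    X=np.linalg.svd(A)[2][-1];print(k,np.round(X[:3]/X[3],4))
print(T[:3,:2])
```

```text
s [ 0.588  -0.1049  0.0606]
s [ 0.5922 -0.1085  0.0588]
s [ 0.5899 -0.1045  0.0624]
f [ 0.4921 -0.1167  0.0691]
f [ 0.4917 -0.1194  0.0583]
f [ 0.4901 -0.1155  0.0621]
[[-0.99789222  0.06481702]
 [ 0.06483082  0.99788608]
 [ 0.00284181 -0.00470429]]
```

```bash
python3 -m handwheel '[[[0.001,-0.001,0.03,0,0,0,0.06],[0.001,-0.001,0.06,0,0,0,0.06],[0.001,-0.001,0.085,0,0,0,0.06],[0.001,-0.001,0.1,0,0,0,0.06],[0.001,-0.001,0.108,0,0,0,0.06],[0.001,-0.001,0.108,0,0,0,0.06]]]' 40
python3 - <<'E'
from h import *
import cv2
cv2.imwrite("pics/s1.png",manip.camera("side")[130:400,100:460])
E
```

```text
clock: 2.9
position: [0.5891, -0.1031, 0.0333]
ee_rot: [0.03, 1.0, 0.0, -0.0]
ft_force: [-0.2, 0.1, -0.6]
grip_width: 0.702
```

View pics/s1.png

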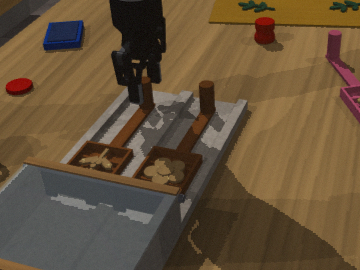

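The fingers straddle the knob and nothing is touching. Closing.

```bash
python3 -m handwheel '[[[0,0,0,0,0,0,0.01],[0,0,0,0,0,0,0.01],[0,0,0,0,0,0,0.01],[0,0,0,0,0,0,0.01],[0,0,0,0,0,0,0.01]]]' 30
python3 - <<'E'
from h import *
import cv2
cv2.imwrite("pics/s2.png",cv2.resize(manip.camera("side")[130:330,150:360],None,fx=2.5,fy=2.5))
E
```

```text
clock: 3.58
position: [0.5895, -0.103, 0.034]
ee_rot: [0.03, 1.0, 0.0, 0.0]
ft_force: [-1.2, 0.4, 6.1]
grip_width: 0.269
```

View pics/s2.png

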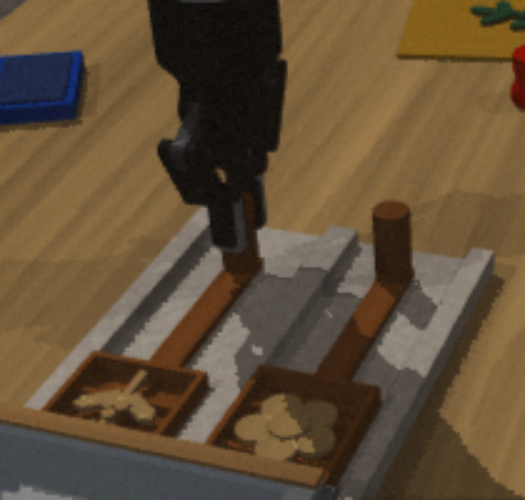

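```bash
python3 -m handwheel '[[[0,0.01,0,0,0,0,0.01],[0,0.025,0,0,0,0,0.01],[0,0.04,0,0,0,0,0.01],[0,0.055,0,0,0,0,0.01],[0,0.07,0,0,0,0,0.01],[0,0.085,0,0,0,0,0.01],[0,0.1,0,0,0,0,0.01],[0,0.1,0,0,0,0,0.01]]]' 30
python3 - <<'E'
from h import *
import cv2
cv2.imwrite("pics/s3.png",cv2.resize(manip.camera("side")[150:400,50:360],None,fx=2.3,fy=2.3))
E
```

```text
clock: 4.62
position: [0.5959, -0.0021, 0.034]
ee_rot: [0.03, 1.0, 0.0, 0.001]
ft_force: [-0.5, 1.5, 5.6]
grip_width: 0.268
```

View pics/s3.png

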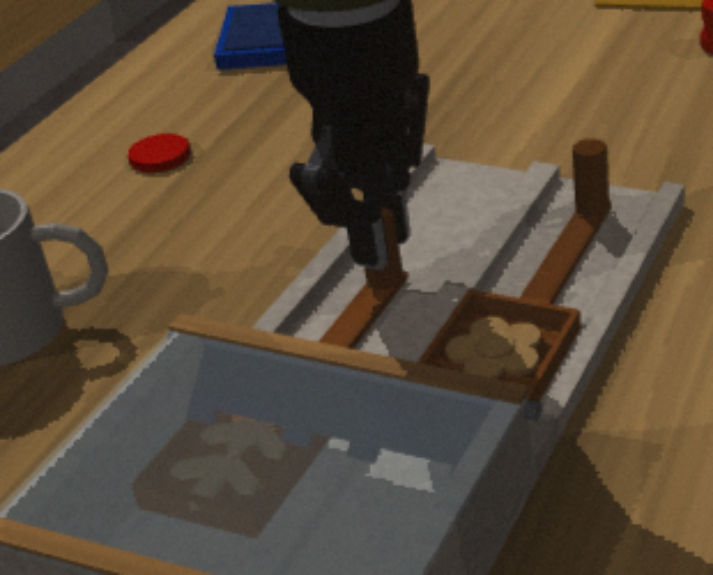

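The tray is under the flap, which rides on it. Pushing the remaining 60 mm.

```bash
python3 -m handwheel '[[[0,0.012,0,0,0,0,0.01],[0,0.024,0,0,0,0,0.01],[0,0.036,0,0,0,0,0.01],[0,0.048,0,0,0,0,0.01],[0,0.056,0,0,0,0,0.01],[0,0.06,0,0,0,0,0.01],[0,0.06,0,0,0,0,0.01],[0,0.06,0,0,0,0,0.01]]]' 30
python3 - <<'E'
from h import *
import cv2
cv2.imwrite("pics/s4.png",cv2.resize(manip.camera("side")[150:400,50:360],None,fx=2.3,fy=2.3))
cv2.imwrite("pics/c4.png",cv2.resize(manip.camera("scene")[180:390,250:560],None,fx=2.5,fy=2.5))
E
```

```text
clock: 5.68
position: [0.5994, 0.0562, 0.034]
ee_rot: [0.031, 1.0, -0.0, 0.001]
ft_force: [0.1, -2.3, 6.0]
grip_width: 0.27
```

View pics/s4.png

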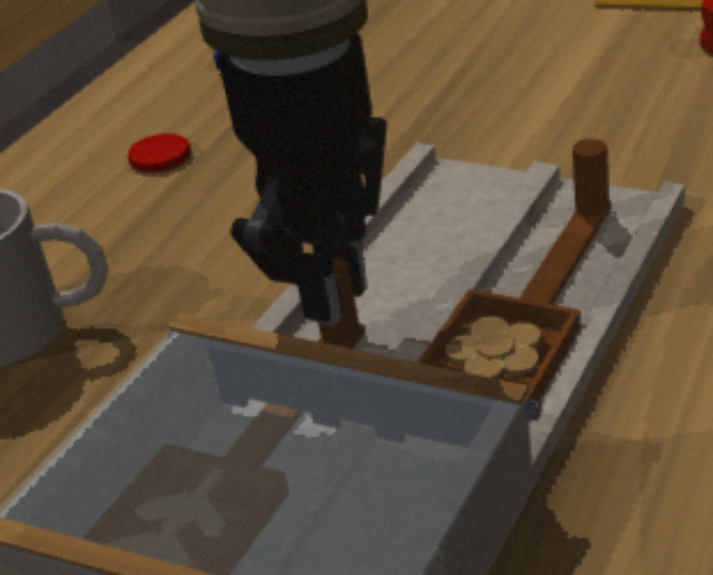

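View pics/c4.png

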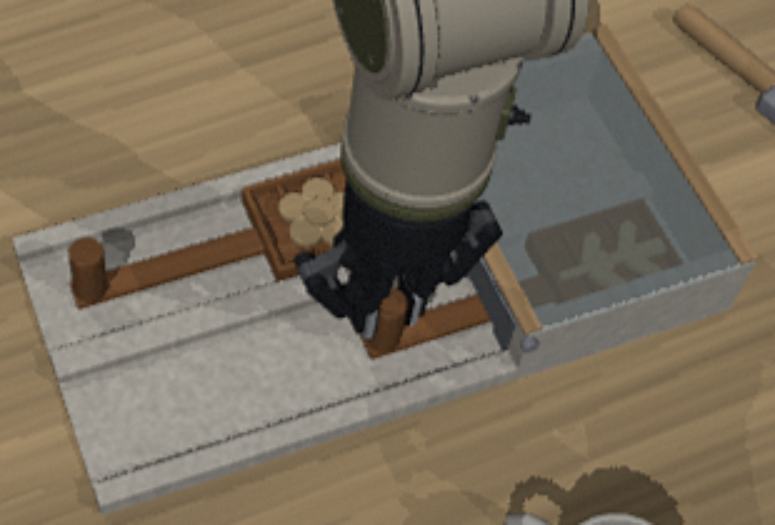

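The tray is in and the flap hangs shut behind it. Releasing, then lifting straight up.

```bash
python3 -m handwheel '[[[0,0,0,0,0,0,0.03],[0,0,0,0,0,0,0.04],[0,0,0,0,0,0,0.045],[0,0,0,0,0,0,0.045],[0,0,-0.01,0,0,0,0.045],[0,0,-0.03,0,0,0,0.045],[0,0,-0.06,0,0,0,0.045],[0,0,-0.1,0,0,0,0.045]]]' 30
python3 -m handwheel '[[[0,-0.03,-0.04,0,0,0,0.045],[0,-0.07,-0.08,0,0,0,0.045],[0,-0.12,-0.1,0,0,0,0.045],[0,-0.17,-0.1,0,0,0,0.045],[0,-0.2,-0.1,0,0,0,0.045],[0,-0.2,-0.1,0,0,0,0.045]]]' 30
python3 - <<'E'
from h import *
import cv2
for i in range(1):
  cv2.imwrite("pics/s5f.png",manip.camera("side"));cv2.imwrite("pics/c5f.png",manip.camera("scene"))
a=cv2.imread("pics/s5f.png");b=cv2.imread("pics/c5f.png")
cv2.imwrite("pics/s5.png",cv2.resize(a[180:420,50:360],None,fx=2.5,fy=2.5,interpolation=cv2.INTER_CUBIC))
cv2.imwrite("pics/c5.png",cv2.resize(b[180:390,250:560],None,fx=2.5,fy=2.5,interpolation=cv2.INTER_CUBIC))
E
```

```text
clock: 6.78
position: [0.5986, 0.0564, 0.1353]
ee_rot: [0.031, 1.0, 0.0, -0.0]
ft_force: [0.0, 0.8, -0.2]
grip_width: 0.526
clock: 7.52
position: [0.5859, -0.1466, 0.2351]
ee_rot: [0.033, 0.999, -0.0, 0.001]
ft_force: [0.1, 0.5, 0.4]
grip_width: 0.526
```

View pics/s5.png

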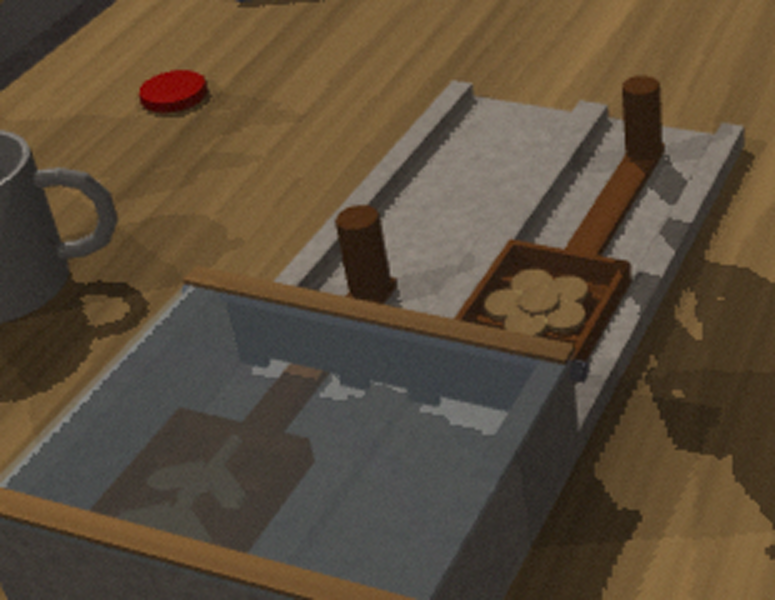

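View pics/c5.png

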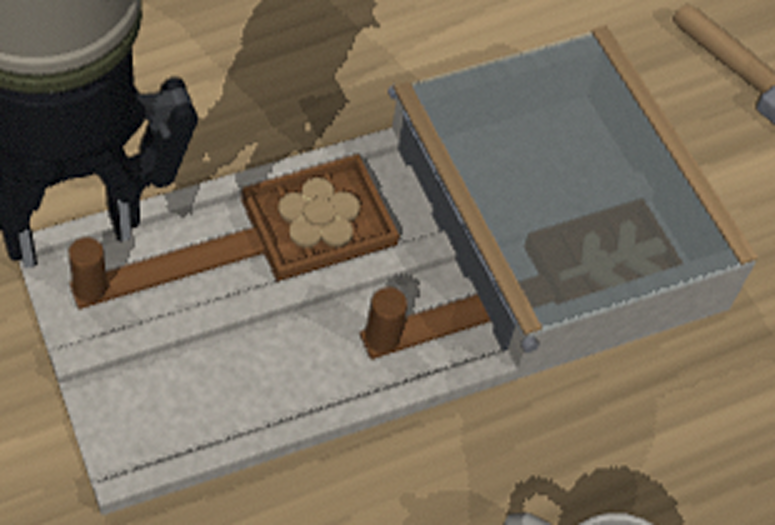

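Knob at crop (389,298) scene and (358,217) side; the flap's lower edge hangs at the notches. I'll measure the knob against the hinge and compare the flap with the first pictures.

Run:
```python
from h import *
import cv2
np.set_printoptions(precision=4,suppress=True)
c=lambda p:(250+p[0]/2.5-.3,180+p[1]/2.5-.3)
s=lambda p:(50+p[0]/2.5-.3,180+p[1]/2.5-.3)
k,e=tri(c((389,297)),s((358,216)));print(k,e)
f,e2=tri(c((87,246)),s((641,84)));print('flower',f,e2)
u=np.array([.0635,.998])
h=[onz('scene',c(p),.056)[:2] for p in((530,343),(394,92))]+[onz('side',s((580,370)),.056)[:2]]
for x in h: print(x,'knob to hinge',(x-k[:2])@u,'tray origin past flap',170-1e3*(x-k[:2])@u)
a=cv2.imread('pics/side0.png');b=cv2.imread('pics/s5f.png')
cv2.imwrite('pics/cmp.png',np.vstack([cv2.resize(i[280:370,120:300],None,fx=3.3,fy=3.3,interpolation=cv2.INTER_CUBIC) for i in(a,b)]))
```

```text
[0.5994 0.0563 0.0638] [np.float64(0.6988397011499572), np.float64(0.9773776560288561)]
flower [ 0.4894 -0.113   0.0639] [np.float64(0.8113244022348739), np.float64(1.0314851523184858)]
[0.6593 0.1275] knob to hinge 0.07482568237411155 tray origin past flap 95.17431762588845
[0.4439 0.1362] knob to hinge 0.06977225338076622 tray origin past flap 100.22774661923378
[0.4458 0.137 ] knob to hinge 0.07078784283771414 tray origin past flap 99.21215716228586
```

View pics/cmp.png

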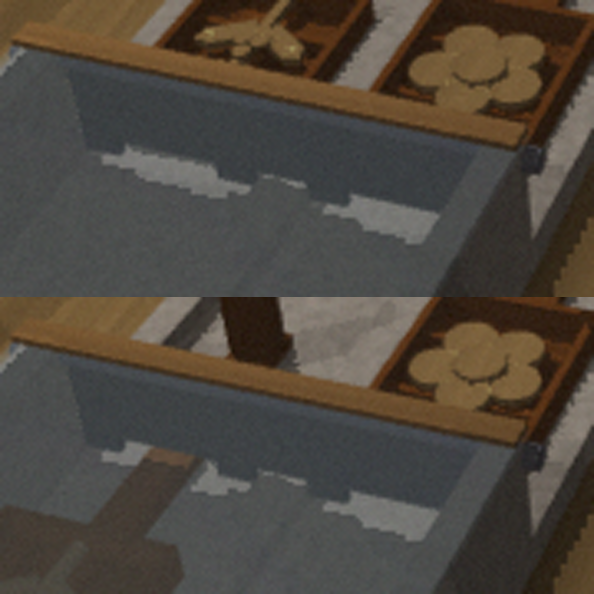

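```bash
python3 -c "
from workcell import manip
print(manip.hand_in())"
```

```text
the job is handed in; nothing more can be done
None
```

The sprig tray is in the drying box with the flap shut behind it, and the job is handed in. I gripped its knob, pushed it about 159 mm along its lane, let go and moved the arm well clear, at about 7.6 s on the clock.

My last checks on the pictures showed:
- **Tray position:** its origin is 95 to 100 mm past the flap, against the 85 to 110 mm required. The spread comes from which hinge point I measured against.
- **Flap:** in the side picture it hangs where it did at the start, with the tongue through its notch and only the knob end outside.
- **Flower tray:** its knob is within about 1 mm of where it was first measured, which is within the measuring error.
- **Forces:** the gripper is open and touching nothing. The highest wrist force in the readings was about 6 N.

No check failed. The knob's measured height came out 1 to 2 mm above the 62 mm expected, which is within the calibration error.

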